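# Mount a flanged pipe stub on the tilting weld plate and hold it at the set angle

### The job

Set the flanged pipe stub, flange down, over the spindle of the tilting weld plate until the flange sits flat on the plate, and let go of it. Then take the plate's cross-bar handle, raise the plate until it lines up with the red clip set on the quadrant, and finish still holding it there, steady, so that the welder can tighten the lock knob. Do not drop the stub or let the plate slam, do not shift the red clip, and leave the other things on the bench where they are.

Things in the scene. Friction and masses are not known exactly. Their poses are not given: they have to be found in the camera images.
- pipe_stub: loose steel pipe stub tacked to a round flange, about 0.5 to 0.8 kg, standing on its flange on the bench. Origin: centre of the flange's underside; z runs up along the pipe. Flange 90 mm across, 12 mm thick; pipe 27 mm outside diameter, its open top 115 mm above the origin; the bore, 22 mm, goes right through pipe and flange.
- tilt_base: green base of the tilting weld plate, fixed to the bench, 210 by 210 mm and 8 mm thick, with hinge cheeks to 82 mm and a white protractor quadrant on its +y side (its plane 89 mm from the middle, with the clip up to 190 mm above the bench, so carry the stub over it or round it). Origin: underside, on the bench, straight below the spindle when the plate lies flat. Its x points from the handle side to the hinge side, z up.
- tilt_plate (a joint): angle of the hinged steel plate in rad: 0 lying flat (as it starts), growing as the handle edge rises, hard stop at 1.13. Free-running hinge: the plate (about 1 kg, 150 by 150 by 5 mm) falls back if let go. The lifting force needed at the handle is about 5 to 10 N.
- hinge (a point): middle of the hinge axis, 66 mm above the bench, 80 mm to the +x of the base's origin; the axis runs along the base's y.
- handle (a point): middle of the cross-bar handle: a bar parallel to the hinge with a black rubber sleeve 18 mm in diameter and 100 mm long, 220 mm from the hinge axis, level with the plate's top face, 66 mm above the bench when flat. 65 mm free between the bar's centre line and the plate's edge; the bar's two side arms are 122 mm apart. Site axes turn with the plate: at rest as the base's.
- spindle_foot (a point): foot of the spindle on the plate's top face, 80 mm from the hinge axis (66 mm above the bench when flat). The spindle stands square on the plate: 18 mm in diameter, 46 mm tall, the top 9 mm tapered to 8 mm. Site z is square to the plate.
- index_clip (a joint): angle in rad at which the red clip is set on the quadrant, with the same zero and sense as the plate's: plate and clip are in line when the two values are equal. Drawn between about 0.44 and 0.96; held by friction.
- clip (a point): centre of the red clip (24 by 30 by 8 mm) on the quadrant's rim, 139 mm from the hinge axis and 89 mm to the +y side of the middle.
- spare_flange: loose bare flange lying flat, 90 mm across, 12 mm thick, hole 28 mm; origin at the centre of its underside. Leave alone.
- chipping_hammer: chipping hammer lying down, 260 mm long, handle to its -x; origin under its handle, 60 mm from the handle end. Leave alone.
- magnet_square: red triangular welding magnet lying flat, legs 95 mm, 22 mm thick; origin under its middle. Leave alone.

How it is judged:
By the outcome, as a careful person would: the job done as asked, in the order asked, and still so for the second after the job is handed in, while the arm keeps its last pose, push and grip.
It also fails if it takes over 64 s, if anything falls off the work surface, if the arm or the gripper's body presses on something with over 40 N, if the wrist force passes 120 N, or if a joint passes its speed limit or range.

### The arm

A 6-joint arm with a two-finger parallel gripper is mounted at the origin on the work surface. World frame = base frame: x ahead of the robot, y to its left, z up, the work surface at z = 0. Lengths are in mm, angles in degrees, forces in N, time in s.
With the tool pointing down it reaches from about 300 to 850 mm from the base axis. Payload 4.2 kg.
Tool frame: the origin (TCP) lies midway between the tips of the shut fingers; the grasp point (between the pads) lies 19 mm behind it (env.grip_depth is the distance from the TCP to the grasp point, in mm); z points along the fingers, y is the line along which they close (so a half turn about z gives the same grasp; the last joint's range is limited). The gripper opens to 91 mm and grips with 3 to 60 N. Pads are 32 mm wide; open, the fingers measure 118 mm over their backs; the gripper's body (76 mm by 178 mm) begins 60 mm behind the grasp point.
Start: joints at [-73.167, 18.312, 89.639, -0, 72.044, -1.146], TCP at [177.492, -546.937, 213.976] pointing down, gripper open.
Joint ranges: [-177.97, 177.97], [-48.28, 115.42], [12.27, 149.76], [-77.06, 257.06], [2.81, 150.46], [-146.56, 146.56]. Speed limits (degrees/s): [147.25, 147.25, 180, 180, 180, 180].

### API

Orientations are given as [roll, pitch, yaw] about the fixed x, y, z axes, in that order (R = Rz(yaw) Ry(pitch) Rx(roll)).
In Python, from workcell import env, eyes gives the robot as it stands.
- The arm moves only by the tool send_rows, never from a script. Its argument "motion" is a list of rows, each a list of 7 numbers: the shift along the world's x, y, z normalised to -1 to 1, where 1 is 0.5 m, then the turn, a rotation vector about the world's x, y, z normalised to -1 to 1, where 1 is 60 degrees, then the opening, from -1 (shut) to 1 (fully open). A call has 1 to 20 rows; each row is the pose to reach, as a shift and turn from the pose commanded when the call began; what a row does not reach only later rows make up. A row lasts 1/8 s, in which the tool goes at most 62.5 mm and 10.7 degrees, less where a joint would pass 70% of its speed; a pose out of reach is approached as far as the arm can. A call with a number of a shift or a turn outside -1 to 1 is refused whole. A call with a gripper value outside its range is refused whole. The fingers move at their own pace and stop on an object; "squeeze" is the grip in N (left out, the last holds). Time passes only in rows, so rows that repeat a pose let the fingers close. It gives the time, the measured TCP pose, the force, the opening and the grip force at its end, in the units of the state.
- env.state(): the state, without advancing time (a new reading comes with each control period).
- eyes.grab_frame(name): name is "side" or "top" or "wrist"; returns a dict with "pixels" (420x560x3 uint8, red, green, blue), "depth" (420x560 float32, mm along the optical axis (not along the pixel's ray), 0 where there is no reading), "fx", "fy", "cx", "cy" (pixels), "R" (3x3) and "t" (3): a world point X has camera coordinates R X + t; the wrist camera has in their place "T_tool_cam" (4x4, takes a point from camera to tool coordinates, whose origin is the TCP and whose axes are the flange's). Camera axes: x right, y down, z forward; pixel columns grow to the right and rows downward; lengths in mm; the calibration is good to about 2 mm. A picture is of the moment at which its call begins: read the wrist's pose just before it.
- env.job_done(): hands the job in; it is judged then, once.
The state is a dict: "time_s": time; "qpos": joint angles; "qvel": joint speeds; "effort": joint torques, N m; "ee_pos": TCP position; "ee_rot": TCP orientation; "force": force on the tool from outside, world axes, zero at the start; "torque": the same for the moment, N m; "gripper_width": finger opening in mm; "gripper_force": force on a finger pad.
Only numpy, scipy, OpenCV 4.12 (cv2) and the standard library are available. Lean on these libraries where they do the work, as an engineer would, in place of code of your own. Each camera call takes 0.05 s, during which the arm holds its last target. There are 200 camera calls.

## Working session

There is one attempt and no reset: what is moved stays moved. The work goes in short steps, Python scripts to look and compute and a tool call to move; the robot and the scene stay as the last step left them, time stands still between calls to the robot, and variables do not carry over. Pictures are saved under pics/ and viewed, at most 10 in all, crops included, and the job is handed in when it is done.

Besides the shell and the picture viewer there is one more tool, called after "Request:" as name([rows], argument=value, ...), one row to a line, values as JSON. send_rows: Moves the arm, as the interface text tells. Its arguments: {"type":"object","properties":{"motion":{"type":"array"},"squeeze":{"type":"number"}},"required":["motion"]}

```bash
mkdir -p pics; cat > h.py <<'E'
import numpy as np, cv2
from workcell import env, eyes
def grab(n):
    f=eyes.grab_frame(n); np.savez(f'pics/{n}.npz',**{k:np.asarray(v) for k,v in f.items()}); return f
def load(n): return dict(np.load(f'pics/{n}.npz'))
def cloud(f):
    d=f['depth'];v,u=np.mgrid[:d.shape[0],:d.shape[1]]
    P=np.stack([(u-f['cx'])/f['fx']*d,(v-f['cy'])/f['fy']*d,d],-1)
    return (P-f['t'])@f['R']  # R^T (P-t)
E
python3 - <<'E'
from h import *
fs=[grab(n) for n in('top','side')]
for n,f in zip(('top','side'),fs):
    cv2.imwrite(f'pics/{n}0.png',cv2.resize(f['pixels'][:,:,::-1],(800,600),interpolation=cv2.INTER_CUBIC))
    print(n,f['fx'],f['cx'],f['cy'],f['R'],f['t'])
print(env.state())
E
```

```text
top 474.60373718239146 270.0115028387922 203.4156535995527 [[-0.08731624 -0.99617456 -0.00348111]
 [-0.97554128  0.08621429 -0.20220364]
 [ 0.20173024 -0.0142597  -0.97933731]] [  33.7470796   581.74856941 1232.78394028]
side 457.5423982400544 272.42530491451106 209.9533788021497 [[-0.887228   -0.46099026  0.01773297]
 [-0.28016216  0.50786836 -0.81460352]
 [ 0.36651827 -0.72770716 -0.57974706]] [516.91834423 212.54284052 988.16999913]
{'time_s': 0.1, 'qpos': array([-7.31650185e+01,  1.83481031e+01,  8.96978440e+01, -9.77733604e-05,
        7.20424677e+01, -1.14699054e+00]), 'qvel': array([-0.05769747, -0.14351318, -0.1722168 ,  0.03782239, -0.00306258,
       -0.02434635]), 'effort': array([-3.96569012e-04, -4.13331306e+01, -2.32510650e+01,  7.27737858e-02,
        4.21502581e-02, -5.53770406e-05]), 'ee_pos': array([ 177.37813473, -546.50514585,  213.21373865]), 'ee_rot': array([-1.79911601e+02, -1.67688883e-03,  1.79820010e+01]), 'force': array([ 0.06539147, -0.18610905,  0.09354836]), 'torque': array([ 0.01918678, -0.0458915 ,  0.03167835]), 'gripper_force': 0.0, 'gripper_width': 91.02133855721087}
```

View pics/top0.png

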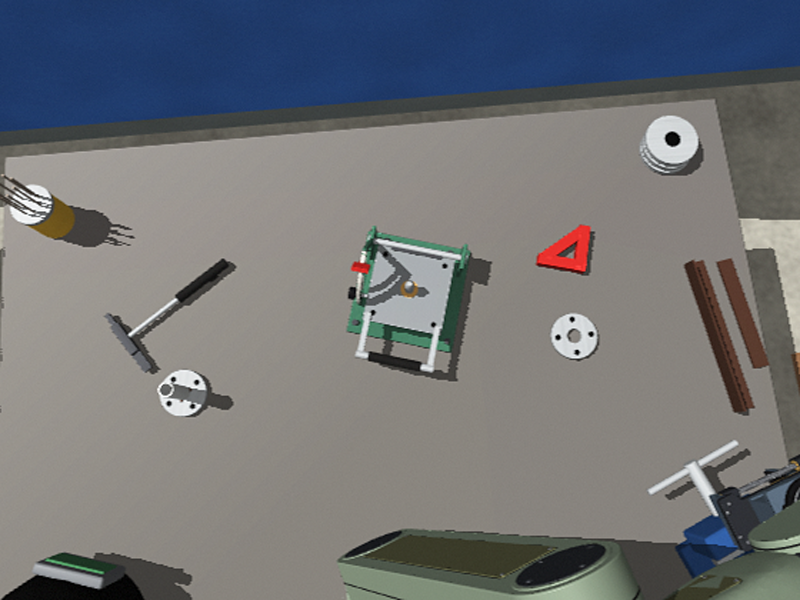

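View pics/side0.png

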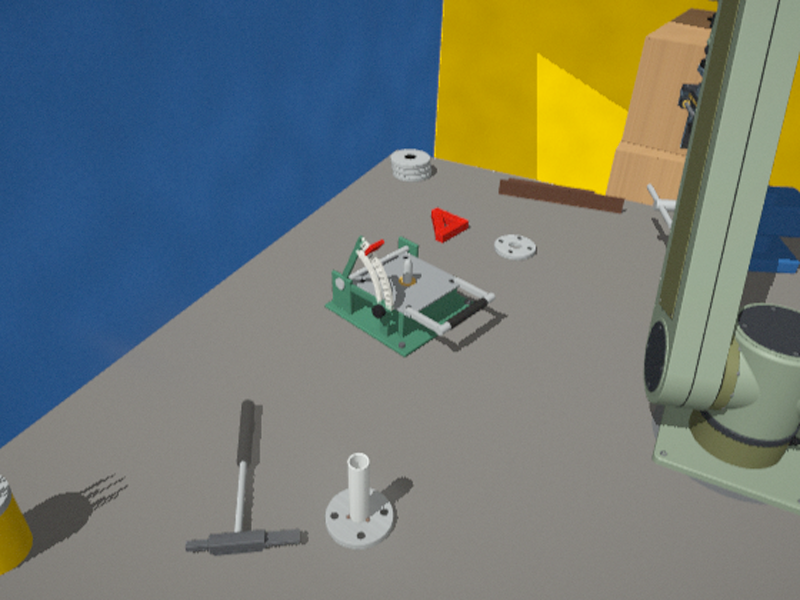

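Top view: the stub is at about (183,393) with its pipe top at (165,390), the plate's spindle at (408,288), the handle sleeve at (395,362) and the red clip at (360,267). In the side view the stub stands upright at (358,515), the clip is at (374,247) and the sleeve at (468,313).

```bash
cat > m.py <<'E'
from h import *
def box(f,u0,u1,v0,v1):
    m=np.zeros(f['depth'].shape,bool); s=1/1.42857
    m[int(v0*s):int(v1*s),int(u0*s):int(u1*s)]=1; return m&(f['depth']>0)
def circ(P):
    A=np.c_[2*P[:,:2],np.ones(len(P))];s=np.linalg.lstsq(A,(P[:,:2]**2).sum(1),rcond=None)[0]
    return s[:2],np.sqrt(s[2]+s[:2]@s[:2])
def line(P):
    c=P.mean(0);_,s,V=np.linalg.svd(P-c);return c,V[0],V[2]
E
python3 - <<'E'
from m import *
B={'top':dict(stub=(145,215,355,425),plate=(365,445,240,335),spin=(398,418,278,300),hand=(366,424,345,378),clip=(345,375,255,280)),
'side':dict(stub=(320,400,445,550),plate=(385,470,250,320),spin=(400,415,258,290),hand=(440,492,292,332),clip=(355,390,235,262))}
for n in B:
    f=load(n);W=cloud(f);p=f['pixels'].astype(int)
    b=lambda k:box(f,*B[n][k])
    bench=W[f['depth']>0];print(n,'bench z',np.median(bench[abs(bench[:,2])<15,2]))
    S=W[b('stub')]
    fl=S[(S[:,2]>8)&(S[:,2]<16)];print(' flange',len(fl),(fl.min(0)+fl.max(0))/2,np.ptp(fl,axis=0))
    hi=S[S[:,2]>109];print(' pipetop',len(hi),(hi.min(0)+hi.max(0))/2,np.ptp(hi,axis=0))
    pi=S[(S[:,2]>25)&(S[:,2]<108)];c,r=circ(pi);print(' pipe circ',c,r,len(pi))
    Pl=W[b('plate')];Pl=Pl[(Pl[:,2]>58)&(Pl[:,2]<73)];c,d,nn=line(Pl);print(' plate z',np.median(Pl[:,2]),'normal',nn)
    S=W[b('spin')];
    for lo,hi_ in((78,100),(100,120)):
        q=S[(S[:,2]>lo)&(S[:,2]<hi_)];
        if len(q)>3:print(' spin',lo,len(q),(q.min(0)+q.max(0))/2,np.ptp(q,axis=0),circ(q))
    m=b('hand')&(p.max(2)<60);q=W[m];q=q[(q[:,2]>55)&(q[:,2]<85)];c,d,_=line(q);t=(q-c)@d
    print(' hand',len(q),c,d,'len',np.ptp(t),'mid',c+d*(t.max()+t.min())/2,'zmax',np.percentile(q[:,2],95), 'yaw',np.degrees(np.arctan2(-d[0],d[1]))%180)
    m=b('clip')&(p[:,:,0]>130)&(p[:,:,1]<70);q=W[m];q=q[q[:,2]>110];print(' clip',len(q),q.mean(0),q.min(0),q.max(0))
E
```

```text
top bench z -0.23674448103572376
 flange 589 [440.31100126 398.67778824  12.03936304] [128.12021011 122.79300832   7.91185992]
 pipetop 43 [427.72576815 386.33706078 114.85912763] [23.53656027 25.72708611 11.68732846]
 pipe circ [427.55260512 385.83876814] 12.170910442762914 146
 plate z 65.73567857603314 normal [ 0.00724319  0.00217452 -0.9999714 ]
 spin 78 12 [575.67619024 -62.68246547  86.91966643] [ 6.9205118 16.1869253 17.1642223] (array([580.75694239, -62.26235725]), np.float64(8.353148085564065))
 spin 100 37 [580.955728   -62.34813051 107.67065937] [16.8340174  16.58180596 14.41166365] (array([580.90718727, -62.01372168]), np.float64(6.4801675654511115))
 hand 242 [446.59153707 -20.65857989  72.41151007] [-0.29107067 -0.9566742  -0.00723414] len 96.42504984800865 mid [446.63574914 -20.51326623  72.4126089 ] zmax 77.17787560484071 yaw 163.0774776107524
 clip 69 [602.82331597  25.29345189 183.01365289] [592.67474094  10.05792193 169.57772444] [616.63027729  39.98949674 190.70583222]
side bench z 1.6906362397198809
 flange 1220 [425.98255085 387.33313963  12.02547676] [88.545933
[... 216 characters left out ...]
[-2.20630081e-03 -8.13673116e-04 -9.99997235e-01]
 spin 78 51 [578.32998766 -57.18172052  89.23188153] [14.92504914 13.06961017 20.79669535] (array([578.42971087, -59.38407644]), np.float64(6.683659580192938))
 spin 100 37 [579.04844298 -59.59018368 107.53499661] [14.7470606  15.87046783 14.61859741] (array([578.75416213, -59.43728572]), np.float64(5.836520422176775))
 hand 177 [441.92398215 -17.36987398  73.06771896] [0.27874708 0.96034926 0.00541817] len 96.9103332364447 mid [441.30686879 -19.49597469  73.05572377] zmax 77.69874837542753 yaw 163.81431528945794
 clip 43 [599.43140968  31.340988   183.07844376] [590.26161378  12.75455067 158.8306094 ] [617.46176566  41.97748029 190.40241247]
```

Request:
send_rows([
  [0.06,0.08,0.04,0,0,0.08,1],
  [0.12,0.17,0.08,0,0,0.18,1],
  [0.18,0.26,0.12,0,0,0.28,1],
  [0.24,0.35,0.15,0,0,0.38,1],
  [0.3,0.44,0.18,0,0,0.48,1],
  [0.36,0.53,0.2,0,0,0.58,1],
  [0.42,0.62,0.22,0,0,0.68,1],
  [0.48,0.7,0.24,0,0,0.77,1],
  [0.54,0.78,0.26,0,0,0.85,1],
  [0.59,0.85,0.28,0,0,0.9,1],
  [0.63,0.91,0.29,0,0,0.923,1],
  [0.66,0.95,0.29,0,0,0.923,1],
  [0.68,0.97,0.29,0,0,0.923,1],
  [0.68,0.97,0.29,0,0,0.923,1],
  [0.68,0.97,0.29,0,0,0.923,1],
  [0.68,0.97,0.29,0,0,0.923,1],
])

```text
time_s: 2.1
ee_pos: [517.0, -62.7, 359.1]
ee_rot: [180.0, 0.0, 73.3]
force: [-0.3, -0.4, -0.8]
gripper_width: 91.3
gripper_force: 0.0
```

```bash
cat >> h.py <<'E'
from scipy.spatial.transform import Rotation as Ro
def wrist():
    s=env.state(); f=eyes.grab_frame('wrist'); T=f['T_tool_cam']
    Rw=Ro.from_euler('xyz',s['ee_rot'],degrees=True).as_matrix()
    Rc=Rw@T[:3,:3]; tc=Rw@T[:3,3]+s['ee_pos']
    f['R']=Rc.T; f['t']=-Rc.T@tc; np.savez('pics/wrist.npz',**{k:np.asarray(v) for k,v in f.items()}); return f,s
E
python3 - <<'E'
from h import *
f,s=wrist();print(s['ee_pos'],s['ee_rot'],s['qpos'],f['T_tool_cam'],f['fx'])
cv2.imwrite('pics/w1.png',cv2.resize(f['pixels'][:,:,::-1],(800,600),interpolation=cv2.INTER_CUBIC))
E
```

```text
[517.02098876 -62.69810361 359.10857561] [1.79990147e+02 1.43017133e-02 7.32915212e+01] [-8.16957534e+00  1.01045116e+01  8.03009424e+01 -1.56065677e-02
  8.95869258e+01  8.53901370e+00] [[-1.18398304e-03 -9.58397530e-01 -2.85434359e-01  8.15663963e+01]
 [ 9.99998832e-01 -1.41070088e-03  5.88683776e-04  6.19240159e-01]
 [-9.66855577e-04 -2.85433328e-01  9.58398080e-01 -1.71830982e+02]
 [ 0.00000000e+00  0.00000000e+00  0.00000000e+00  1.00000000e+00]] 317.0712678027453
```

View pics/w1.png

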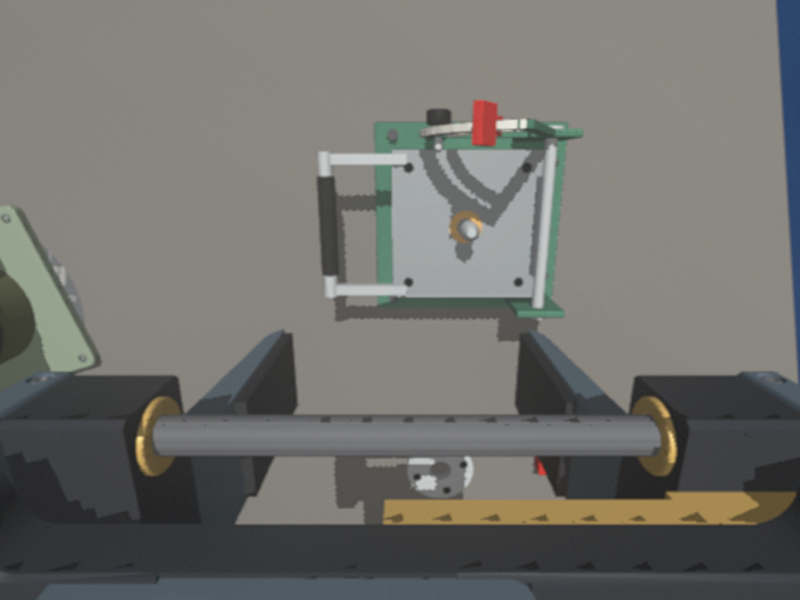

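The wrist view shows the plate squarely: spindle at (468,228), sleeve at (328,225), clip at (485,122), hinge bar on the right.

```bash
python3 - <<'E'
from m import *
f=load('wrist');W=cloud(f);p=f['pixels'].astype(int)
S=W[box(f,445,495,205,265)]
for lo,hi in((78,102),(100,120)):
    q=S[(S[:,2]>lo)&(S[:,2]<hi)];print('spin',len(q),(q.min(0)+q.max(0))/2,np.ptp(q,axis=0),circ(q))
b=box(f,310,345,175,278);m=b&(p.max(2)<70);q=W[m];q=q[(q[:,2]>55)&(q[:,2]<85)];c,d,_=line(q);t=(q-c)@d
mid=c+d*(t.max()+t.min())/2
print('hand',len(q),'len',np.ptp(t),'mid',mid,d,np.degrees(np.arctan2(-d[0],d[1]))%180)
Pl=W[box(f,400,450,165,280)];print('plate z',np.median(Pl[:,2]))
m=box(f,465,505,95,150)&(p[:,:,0]>110)&(p[:,:,1]<70)&(p[:,:,2]<70);q=W[m]
for nm,sp in(('w',np.array([580,-61,66.])),):
  for F,n,bb in((f,'wrist',(465,505,95,150)),(load('top'),'top',(345,375,255,280)),(load('side'),'side',(355,390,235,262))):
    W=cloud(F);p=F['pixels'].astype(int);m=box(F,*bb)&(p[:,:,0]>110)&(p[:,:,1]<70)&(p[:,:,2]<70);q=W[m]
    q=q[q[:,2]>110]
    y=-16.6;e=np.array([[np.cos(np.radians(y)),np.sin(np.radians(y)),0],[-np.sin(np.radians(y)),np.cos(np.radians(y)),0],[0,0,1]])
    L=(q-sp)@e.T-[80,0,0]
    a=np.arctan2(L[:,2],-L[:,0]);r=np.hypot(L[:,0],L[:,2])
    pc=lambda v:np.percentile(v,[2,25,50,75,98]).round(3)
    print(n,len(q),'a',pc(a),'r',pc(r).round(1),'y',pc(L[:,1]).round(1))
    c,d,nn=line(L);print('  plane normal',nn.round(3))
E
```

```text
spin 35 [579.92209992 -56.50332856  89.06234994] [14.62103435 10.12366215 21.53720389] (array([581.23675354, -60.23444976]), np.float64(8.633691155784145))
spin 138 [581.26202939 -60.39711269 108.24525516] [17.22372554 17.37002042 12.41460198] (array([581.10306263, -59.96333554]), np.float64(6.186724833880321))
hand 645 len 96.76386137168052 mid [449.80617863 -20.53831832  74.0287608 ] [-2.82938459e-01 -9.59137702e-01  8.35439710e-04] 163.5643344302881
plate z 67.15698904782346
wrist 325 a [0.936 0.965 0.969 0.972 0.977] r [125.8 136.  142.1 148.2 152. ] y [ 76.4  83.2  90.   96.7 102.9]
  plane normal [ 0.739 -0.016  0.674]
top 71 a [0.913 0.946 0.961 0.968 0.976] r [126.2 137.1 146.2 149.4 152.5] y [ 75.4  82.   88.4  95.8 102.4]
  plane normal [-0.733 -0.052 -0.679]
side 50 a [0.909 0.913 0.922 0.935 0.949] r [131.1 139.2 149.  151.5 153.6] y [ 76.   85.9  95.7 101.7 103.7]
  plane normal [ 0.824 -0.032  0.566]
```

Request:
send_rows([
  [-0.01,0.06,0,0,0,0,1],
  [-0.03,0.15,0,0,0,0,1],
  [-0.06,0.26,-0.02,0,0,0,1],
  [-0.09,0.37,-0.04,0,0,0,1],
  [-0.12,0.48,-0.06,0,0,0,1],
  [-0.14,0.58,-0.08,0,0,0,1],
  [-0.16,0.67,-0.1,0,0,0,1],
  [-0.18,0.75,-0.11,0,0,0,1],
  [-0.19,0.81,-0.12,0,0,0,1],
  [-0.2,0.84,-0.12,0,0,0,1],
  [-0.2,0.84,-0.12,0,0,0,1],
  [-0.2,0.84,-0.12,0,0,0,1],
  [-0.2,0.84,-0.12,0,0,0,1],
])

```text
time_s: 3.78
ee_pos: [417.9, 357.1, 299.4]
ee_rot: [180.0, -0.0, 73.3]
force: [-0.6, -0.0, -0.0]
gripper_width: 91.1
gripper_force: 0.0
```

```bash
python3 - <<'E'
from m import *
f,s=wrist();print(s['ee_pos'],s['ee_rot'])
W=cloud(f);d=f['depth']>0
m=d&(np.hypot(W[...,0]-427,W[...,1]-387)<60)
S=W[m]
hi=S[(S[:,2]>108)&(S[:,2]<120)];print('top',len(hi),(hi.min(0)+hi.max(0))/2,np.ptp(hi,axis=0),circ(hi))
fl=S[(S[:,2]>8)&(S[:,2]<17)];h=cv2.minEnclosingCircle(fl[:,:2].astype(np.float32));print('flange',len(fl),h,np.median(fl[:,2]))
pi=S[(S[:,2]>25)&(S[:,2]<105)];print('pipe',len(pi),circ(pi))
cv2.imwrite('pics/w2.png',cv2.resize(f['pixels'][:,:,::-1],(560,420)))
E
```

```text
[417.9191686  357.06288236 299.41628063] [ 1.79959842e+02 -1.69213457e-02  7.32800278e+01]
top 184 [428.23159437 389.01820941 113.33140482] [26.21613412 26.31117076 10.27047886] (array([428.26822599, 389.2670242 ]), np.float64(12.01239084244916))
flange 2536 ((428.0798034667969, 388.69927978515625), 44.819358825683594) 13.147151393509326
pipe 270 (array([428.53147065, 390.13295433]), np.float64(11.969799320550765))
```

View pics/w2.png

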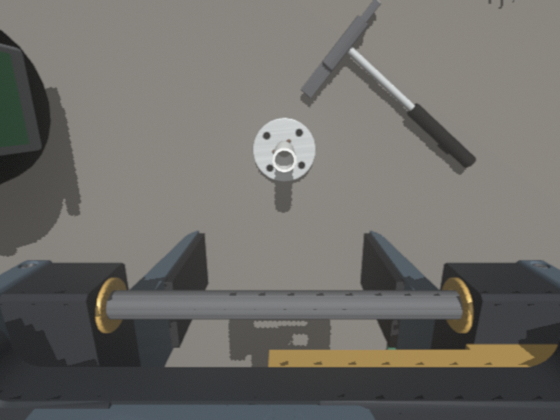

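The stub stands clear at (284,155), with the hammer well to the side of where the fingers will come down.

Request:
send_rows([
  [0.01,0.03,-0.02,0,0,0,1],
  [0.02,0.062,-0.06,0,0,0,1],
  [0.02,0.062,-0.12,0,0,0,1],
  [0.02,0.062,-0.19,0,0,0,1],
  [0.02,0.062,-0.26,0,0,0,1],
  [0.02,0.062,-0.32,0,0,0,1],
  [0.02,0.062,-0.37,0,0,0,1],
  [0.02,0.062,-0.41,0,0,0,1],
  [0.02,0.062,-0.44,0,0,0,1],
  [0.02,0.062,-0.46,0,0,0,1],
  [0.02,0.062,-0.46,0,0,0,1],
  [0.02,0.062,-0.46,0,0,0,1],
])

```text
time_s: 5.32
ee_pos: [427.9, 389.5, 69.6]
ee_rot: [180.0, -0.1, 73.4]
force: [0.1, 0.2, -0.0]
gripper_width: 91.5
gripper_force: 0.0
```

```bash
python3 -c "
from h import *
s=env.state();print(s['ee_pos'],s['ee_rot'],s['force'],s['time_s'])"
```

```text
[427.91744957 389.48725988  69.57747816] [ 1.79951813e+02 -6.95842883e-02  7.33595482e+01] [ 0.14151829  0.22166272 -0.04321528] 5.325
```

Request:
send_rows([
  [0,-0.002,0,0,0,0,0.2],
  [0,-0.002,0,0,0,0,0],
  [0,-0.002,0,0,0,0,-0.2],
  [0,-0.002,0,0,0,0,-0.4],
  [0,-0.002,0,0,0,0,-0.6],
  [0,-0.002,0,0,0,0,-1],
  [0,-0.002,0,0,0,0,-1],
  [0,-0.002,0,0,0,0,-1],
  [0,-0.002,0,0,0,0,-1],
], squeeze=35)

```text
time_s: 6.45
ee_pos: [427.4, 388.1, 68.9]
ee_rot: [180.0, 0.0, 73.4]
force: [0.1, 1.1, -0.0]
gripper_width: 26.0
gripper_force: 35.0
```

Request:
send_rows([
  [0,0,0.01,0,0,0,-1],
  [0,0,0.03,0,0,0,-1],
  [0,0,0.07,0,0,0,-1],
  [0,0,0.13,0,0,0,-1],
  [0,0,0.2,0,0,0,-1],
  [0,0,0.27,0,0,0,-1],
  [0,0,0.33,0,0,0,-1],
  [0,0,0.38,0,0,0,-1],
  [0,0,0.41,0,0,0,-1],
  [0,0,0.43,0,0,0,-1],
  [0,0,0.43,0,0,0,-1],
  [0,0,0.43,0,0,0,-1],
])

```text
time_s: 7.95
ee_pos: [427.1, 387.7, 282.8]
ee_rot: [-179.9, 0.1, 73.4]
force: [-0.1, -0.2, -8.0]
gripper_width: 26.1
gripper_force: 35.0
```

Request:
send_rows([
  [0.004,-0.01,0,0,0,0,-1],
  [0.013,-0.04,0,0,0,0,-1],
  [0.031,-0.09,0,0,0,0,-1],
  [0.055,-0.16,0,0,0,0,-1],
  [0.085,-0.25,0,0,0,0,-1],
  [0.119,-0.35,0,0,0,0,-1],
  [0.153,-0.45,0,0,0,0,-1],
  [0.187,-0.55,0,0,0,0,-1],
  [0.221,-0.65,0,0,0,0,-1],
  [0.252,-0.74,0,0,0,0,-1],
  [0.276,-0.81,0,0,0,0,-1],
  [0.293,-0.86,0,0,0,0,-1],
  [0.303,-0.89,0,0,0,0,-1],
  [0.306,-0.898,0,0,0,0,-1],
  [0.306,-0.898,0,0,0,0,-1],
  [0.306,-0.898,0,0,0,0,-1],
])

```text
time_s: 9.95
ee_pos: [580.2, -60.0, 284.1]
ee_rot: [-180.0, -0.0, 73.4]
force: [-1.0, 0.4, -7.6]
gripper_width: 25.7
gripper_force: 35.0
```

```bash
python3 - <<'E'
from m import *
s=env.state();print(s['ee_pos'],s['ee_rot'],s['force'],s['torque'],s['gripper_width'],s['time_s'])
f=grab('top');t=f['pixels'][150:290,210:350,::-1]
g=grab('side');u=g['pixels'][90:270,200:380,::-1]
cv2.imwrite('pics/c3.png',np.hstack([cv2.resize(t,(400,400),interpolation=2),cv2.resize(u,(400,400),interpolation=2)]))
w,s=wrist();cv2.imwrite('pics/w3.png',w['pixels'][:,:,::-1])
for n,F in(('top',f),('side',g),('wrist',w)):
    W=cloud(F);d=F['depth']>0
    S=W[d&(np.hypot(W[...,0]-580,W[...,1]+61)<56)&(W[...,2]>205)&(W[...,2]<225)]
    if len(S)>20: print(n,len(S),cv2.minEnclosingCircle(S[:,:2].astype(np.float32)),(S.min(0)+S.max(0))/2,np.ptp(S,axis=0))
    k=d&(np.hypot(W[...,0]-580,W[...,1]+61)<30)&(W[...,2]>78)&(W[...,2]<118);S=W[k]
    if len(S)>5: print('  spindle',len(S),circ(S),S.mean(0))
E
```

```text
[580.18175148 -59.95127689 284.05807163] [-1.79983744e+02 -2.49801044e-02  7.34263081e+01] [-0.96285949  0.40951096 -7.63374106] [ 0.04477092 -0.07905503 -0.00794896] 25.66834559217704 9.95
side 91 ((573.873779296875, -48.42082595825195), 42.37284469604492) [573.09296222 -40.45493236 220.48713277] [79.05630035 51.67092305  8.90856787]
  spindle 90 (array([578.36638211, -59.44318986]), np.float64(6.166856467660367)) [577.59863906 -57.42930885  96.56383175]
wrist 109 ((589.4322509765625, -34.44769287109375), 36.475303649902344) [589.43224119 -30.25300014 221.26170899] [69.050088   31.92346507  7.43379776]
```

View pics/c3.png

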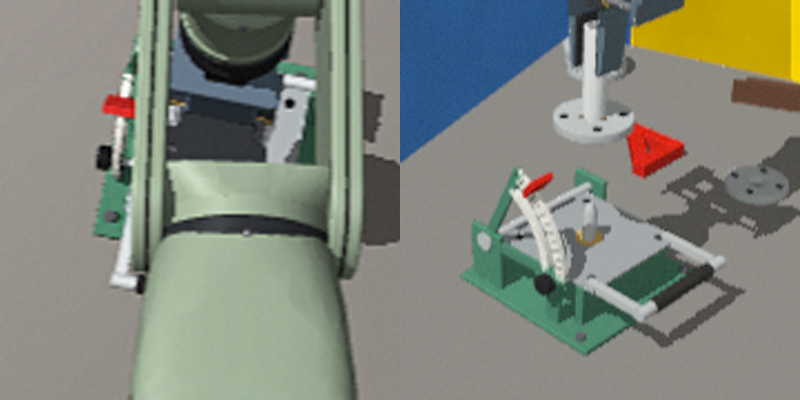

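The stub hangs upright in the grip, centred over the spindle; clip and plate are untouched.

Request:
send_rows([
  [0,0,-0.02,0,0,0,-1],
  [0,0,-0.06,0,0,0,-1],
  [0,0,-0.11,0,0,0,-1],
  [0,0,-0.15,0,0,0,-1],
  [0,0,-0.18,0,0,0,-1],
  [0,0,-0.195,0,0,0,-1],
  [0,0,-0.205,0,0,0,-1],
  [0,0,-0.212,0,0,0,-1],
  [0,0,-0.218,0,0,0,-1],
  [0,0,-0.224,0,0,0,-1],
  [0,0,-0.23,0,0,0,-1],
  [0,0,-0.236,0,0,0,-1],
  [0,0,-0.24,0,0,0,-1],
  [0,0,-0.24,0,0,0,-1],
])

```text
time_s: 11.85
ee_pos: [580.4, -60.9, 163.8]
ee_rot: [-180.0, 0.0, 73.4]
force: [0.3, 0.6, -8.4]
gripper_width: 26.3
gripper_force: 35.0
```

Request:
send_rows([
  [0,0,-0.008,0,0,0,-1],
  [0,0,-0.018,0,0,0,-1],
  [0,0,-0.028,0,0,0,-1],
  [0,0,-0.038,0,0,0,-1],
  [0,0,-0.045,0,0,0,-1],
  [0,0,-0.05,0,0,0,-1],
  [0,0,-0.053,0,0,0,-1],
  [0,0,-0.053,0,0,0,-1],
])

```text
time_s: 12.85
ee_pos: [580.5, -60.9, 137.5]
ee_rot: [180.0, 0.0, 73.4]
force: [-0.1, -0.0, -6.9]
gripper_width: 25.7
gripper_force: 35.0
```

Request:
send_rows([
  [0,0,-0.002,0,0,0,-1],
  [0,0,-0.003,0,0,0,-1],
  [0,0,-0.004,0,0,0,-1],
  [0,0,-0.005,0,0,0,-1],
  [0,0,-0.005,0,0,0,-1],
])

```text
time_s: 13.48
ee_pos: [580.5, -60.9, 135.0]
ee_rot: [180.0, 0.0, 73.4]
force: [-0.7, -0.0, -7.7]
gripper_width: 26.1
gripper_force: 35.0
```

Request:
send_rows([
  [0,0,-0.001,0,0,0,-1],
  [0,0,-0.002,0,0,0,-1],
  [0,0,-0.003,0,0,0,-1],
  [0,0,-0.003,0,0,0,-1],
])

```text
time_s: 13.98
ee_pos: [580.6, -61.0, 134.9]
ee_rot: [179.9, -0.0, 73.4]
force: [-3.5, 0.6, 6.3]
gripper_width: 25.9
gripper_force: 35.0
```

Request:
send_rows([
  [0,0,0.001,0,0,0,-0.4],
  [0,0,0.001,0,0,0,-0.3],
  [0,0,0.001,0,0,0,-0.1],
  [0,0,0.001,0,0,0,0.1],
  [0,0,0.001,0,0,0,0.3],
  [0,0,0.001,0,0,0,0.3],
  [0,0,0.03,0,0,0,0.3],
  [0,0,0.09,0,0,0,0.3],
  [0,0,0.16,0,0,0,0.3],
  [0,0,0.23,0,0,0,0.3],
  [0,0,0.3,0,0,0,0.3],
  [0,0,0.35,0,0,0,0.3],
  [0,0,0.38,0,0,0,0.3],
  [0,0,0.4,0,0,0,0.3],
  [0,0,0.4,0,0,0,0.3],
])

```text
time_s: 15.85
ee_pos: [580.6, -61.0, 333.7]
ee_rot: [180.0, -0.0, 73.4]
force: [-0.1, -0.3, -0.1]
gripper_width: 59.1
gripper_force: 0.0
```

```bash
python3 - <<'E'
from m import *
f,s=wrist();print(s['ee_pos'],s['ee_rot'],s['force'],s['qpos'],s['time_s'],s['gripper_width'])
g=grab('side')
cv2.imwrite('pics/c4.png',cv2.resize(g['pixels'][140:260,210:370,::-1],(640,480),interpolation=2))
for n,F in(('side',g),('wrist',f)):
    W=cloud(F);d=F['depth']>0;r=np.hypot(W[...,0]-580,W[...,1]+61)
    for lo,hi,R in((72,90,50),(170,190,18)):
        S=W[d&(r<R)&(W[...,2]>lo)&(W[...,2]<hi)]
        if len(S)>5: print(n,len(S),np.median(S[:,2]),cv2.minEnclosingCircle(S[:,:2].astype(np.float32)))
E
```

```text
[580.58087255 -60.95293965 333.71168604] [ 1.79969501e+02 -3.68959412e-03  7.33614519e+01] [-0.08933602 -0.34388335 -0.05073456] [-7.12126964e+00  1.64412600e+01  7.53920781e+01 -1.40486501e-03
  8.81359723e+01  9.51732478e+00] 15.85 59.145525943661056
side 462 79.81426157070126 ((577.9451904296875, -60.438385009765625), 46.17775344848633)
side 86 178.1200426881548 ((578.5878295898438, -61.58216857910156), 15.57390022277832)
wrist 2567 79.14410466005349 ((581.2777709960938, -59.968833923339844), 44.724430084228516)
wrist 264 181.3249469497199 ((581.2807006835938, -59.764404296875), 13.389228820800781)
```

View pics/c4.png

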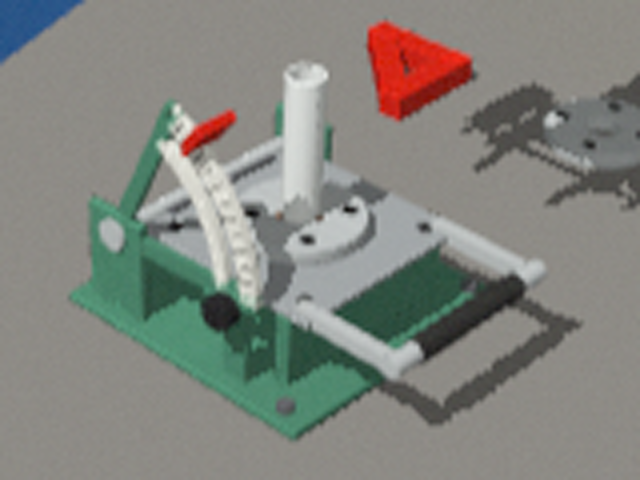

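The stub is seated flat (flange top about 79 mm, pipe top at about 181 mm in two cameras) and released; the handle is clear at (470,315). Next I approach the handle with the tool leaning 35° toward the robot side, so the whole lift can be followed rigidly.

Request:
send_rows([
  [-0.04,0.01,0,0,0,0,0.1],
  [-0.11,0.03,-0.01,-0.03,-0.1,0,0.1],
  [-0.19,0.055,-0.03,-0.07,-0.23,0,0.1],
  [-0.27,0.08,-0.08,-0.11,-0.36,0,0.1],
  [-0.33,0.1,-0.15,-0.145,-0.48,0,0.1],
  [-0.37,0.112,-0.23,-0.167,-0.559,0,0.1],
  [-0.38,0.113,-0.3,-0.167,-0.559,0,0.1],
  [-0.38,0.113,-0.35,-0.167,-0.559,0,0.1],
  [-0.38,0.113,-0.37,-0.167,-0.559,0,0.1],
  [-0.38,0.113,-0.37,-0.167,-0.559,0,0.1],
  [-0.38,0.113,-0.37,-0.167,-0.559,0,0.1],
  [-0.38,0.113,-0.37,-0.167,-0.559,0,0.1],
])

```text
time_s: 17.45
ee_pos: [390.9, -4.4, 149.1]
ee_rot: [144.9, -0.0, 73.4]
force: [0.2, -0.1, 0.5]
gripper_width: 50.3
gripper_force: 0.0
```

```bash
python3 - <<'E'
from m import *
f,s=wrist();print(s['ee_pos'],s['ee_rot'],s['qpos'],s['time_s'])
R=Ro.from_euler('xyz',s['ee_rot'],degrees=True).as_matrix();print(R.T.round(3))
W=cloud(f);d=f['depth']>0;p=f['pixels'].astype(int)
q=W[d&(np.hypot(W[...,0]-446,W[...,1]+21)<60)&(W[...,2]>60)&(W[...,2]<85)&(p.max(2)<70)]
print(len(q),(q.min(0)+q.max(0))/2,np.ptp(q,axis=0)); c,dd,_=line(q);print(c,dd)
print('bar in tool frame from TCP (surface pts):',R.T@(c-s['ee_pos']),'expected', R.T@(np.array([446.3,-21,66])-s['ee_pos']))
cv2.imwrite('pics/w5.png',f['pixels'][:,:,::-1])
E
```

```text
[390.85886759  -4.40195279 149.08386083] [ 1.44926585e+02 -4.06593204e-02  7.33506482e+01] [ 10.71187318  -7.30349359 140.43904941 -46.73143304  21.22236008
  67.69430306] 17.45
[[ 0.287  0.958  0.001]
 [ 0.784 -0.235  0.575]
 [ 0.551 -0.164 -0.818]]
1625 [444.15534818 -18.0945985   70.77634357] [38.09841428 95.58428024 12.60580155]
[442.92212755 -18.26890725  72.83659162] [-0.27217605 -0.96215759  0.01315208]
bar in tool frame from TCP (surface pts): [ 1.57713126  0.26041869 93.34862808] expected [-7.65078559e-02 -3.78373625e-01  1.01252127e+02]
```

View pics/w5.png

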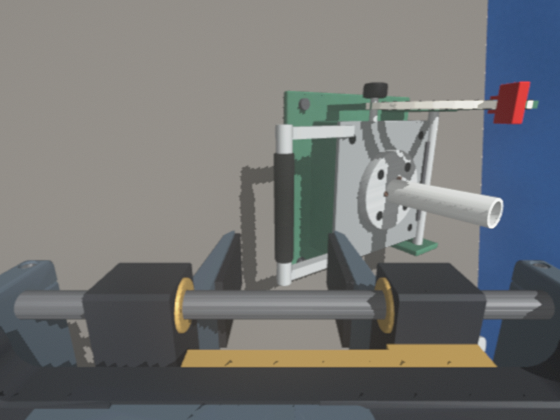

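Sleeve at (284,208) lies between the fingers' lines and the inner finger will come down in the gap; measured bar position matches the expected within about 1 mm.

Request:
send_rows([
  [0.013,-0.004,-0.02,0,0,0,0.1],
  [0.033,-0.01,-0.049,0,0,0,0.1],
  [0.059,-0.018,-0.088,0,0,0,0.1],
  [0.086,-0.025,-0.127,0,0,0,0.1],
  [0.109,-0.032,-0.162,0,0,0,0.1],
  [0.123,-0.036,-0.182,0,0,0,0.1],
  [0.132,-0.039,-0.196,0,0,0,0.1],
  [0.132,-0.039,-0.196,0,0,0,0.1],
  [0.132,-0.039,-0.196,0,0,0,0.1],
])

```text
time_s: 18.62
ee_pos: [459.8, -21.9, 82.4]
ee_rot: [147.4, 0.2, 73.2]
force: [-2.2, 0.3, 4.2]
gripper_width: 50.2
gripper_force: 2.2
```

Request:
send_rows([
  [0,0,0,0,0,0,-0.2],
  [0,0,0,0,0,0,-0.4],
  [0,0,0,0,0,0,-0.6],
  [0,0,0,0,0,0,-0.8],
  [0,0,0,0,0,0,-1],
  [0,0,0,0,0,0,-1],
  [0,0,0,0,0,0,-1],
], squeeze=45)

```text
time_s: 19.5
ee_pos: [444.2, -18.2, 74.1]
ee_rot: [148.7, 0.0, 73.5]
force: [-54.4, 23.6, 36.9]
gripper_width: 1.0
gripper_force: 31.7
```

```bash
cat > arc.py <<'E'
from h import *
# rows (shift, turn normalised) from current measured pose, rigid rotation about the hinge axis
def arc(das,hinge,yaw=-16.6):
    s=env.state();y=np.radians(yaw);ax=np.array([-np.sin(y),np.cos(y),0])
    for a in das:
        R=Ro.from_rotvec(ax*a);p=s['ee_pos']
        sh=(R.apply(p-hinge)+hinge-p)/500;print(round(a,3),np.r_[sh,ax*np.degrees(a)/60].round(4).tolist())
HINGE=np.array([657.2,-83.9,66])
E
python3 - <<'E'
from arc import *
s=env.state();print(s['ee_pos'],s['ee_rot'],s['force'],s['gripper_force'],s['gripper_width'],s['time_s'],s['qpos'])
R=Ro.from_euler('xyz',s['ee_rot'],degrees=True).as_matrix();print('grasp pt',s['ee_pos']-19*R[:,2], env.grip_depth)
arc([.01,.02,.04,.06,.09,.12,.15,.18,.21,.24,.27,.30],HINGE)
E
```

```text
[444.1552231  -18.20464873  74.12608831] [1.48653557e+02 1.75244403e-02 7.34647759e+01] [-54.36165494  23.64494091  36.88568804] 31.676338613033295 1.0028666414607994 19.5 [  4.14228622   7.50990592 140.27261096 -76.65559597  10.89671025
  94.27704282]
grasp pt [434.68137018 -15.38685196  90.35279877] 18.8
0.01 [0.0002, -0.0001, 0.0045, 0.0027, 0.0092, 0.0]
0.02 [0.0004, -0.0001, 0.0089, 0.0055, 0.0183, 0.0]
0.04 [0.001, -0.0003, 0.0178, 0.0109, 0.0366, 0.0]
0.06 [0.0017, -0.0005, 0.0267, 0.0164, 0.0549, 0.0]
0.09 [0.0031, -0.0009, 0.04, 0.0246, 0.0824, 0.0]
0.12 [0.0049, -0.0015, 0.0533, 0.0327, 0.1098, 0.0]
0.15 [0.0071, -0.0021, 0.0664, 0.0409, 0.1373, 0.0]
0.18 [0.0097, -0.0029, 0.0796, 0.0491, 0.1647, 0.0]
0.21 [0.0126, -0.0038, 0.0926, 0.0573, 0.1922, 0.0]
0.24 [0.0159, -0.0048, 0.1055, 0.0655, 0.2196, 0.0]
0.27 [0.0196, -0.0059, 0.1183, 0.0737, 0.2471, 0.0]
0.3 [0.0237, -0.0071, 0.131, 0.0818, 0.2745, 0.0]
```

The wrist ran to joint 4's limit near its singularity, so the pose was not reached and the fingers closed above the bar. Backing straight off.

Request:
send_rows([
  [-0.04,0.012,0.06,0,0,0,-1],
  [-0.08,0.024,0.12,0,0,0,-1],
  [-0.12,0.036,0.18,0,0,0,-1],
  [-0.132,0.039,0.24,0,0,0,-1],
  [-0.132,0.039,0.28,0,0,0,0.1],
  [-0.132,0.039,0.28,0,0,0,0.1],
])

```text
time_s: 20.25
ee_pos: [394.9, -2.3, 223.9]
ee_rot: [147.2, 0.1, 73.2]
force: [0.6, 0.3, 0.3]
gripper_width: 17.8
gripper_force: 0.0
```

```bash
python3 - <<'E'
from m import *
f,s=wrist();print(s['ee_pos'],s['ee_rot'],s['qpos'],s['force'],s['time_s'])
g=grab('side');cv2.imwrite('pics/c6.png',cv2.resize(g['pixels'][120:300,180:420,::-1],(640,480),interpolation=2))
W=cloud(g);p=g['pixels'].astype(int)
for n,F,b in (('side',g,(440,492,292,332)),):
    q=W[box(F,*b)&(p.max(2)<60)];q=q[(q[:,2]>55)&(q[:,2]<85)];print('hand',len(q),q.mean(0))
    for lo,hi,R in((72,90,50),(170,190,18)):
        d=F['depth']>0;r=np.hypot(W[...,0]-580,W[...,1]+61);S=W[d&(r<R)&(W[...,2]>lo)&(W[...,2]<hi)]
        print(len(S),np.median(S[:,2]),S.mean(0))
E
```

```text
[394.8573634   -2.31839895 223.90642506] [1.47170602e+02 8.54134154e-02 7.32309528e+01] [  9.9966865  -13.14690641 129.96609397 -24.76076363  35.84546261
  43.42899972] [0.64576499 0.29927782 0.26916632] 20.25
hand 174 [442.01823896 -16.88980111  72.93578841]
462 79.85552468878322 [571.94471431 -52.39255272  79.73206286]
88 177.7663174939861 [578.98257678 -60.35664904 177.54852089]
```

View pics/c6.png

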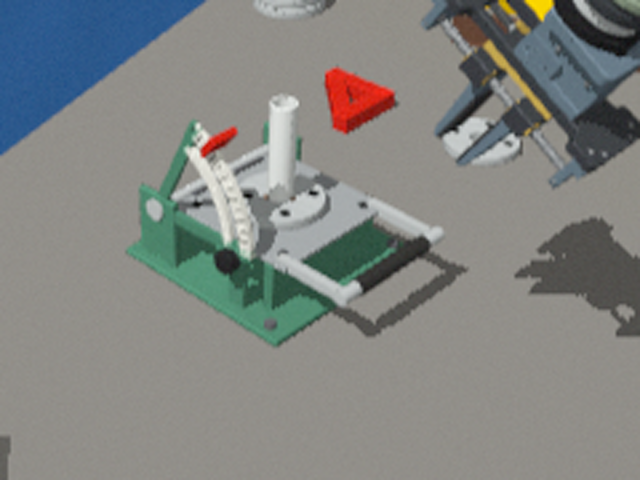

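Nothing on the bench has shifted: plate flat, stub seated, clip in place. Retry with a 10° lean only.

Request:
send_rows([
  [0.01,-0.004,0,0.03,0.09,0,0.1],
  [0.03,-0.012,0,0.06,0.2,0,0.1],
  [0.05,-0.02,-0.03,0.09,0.3,0,0.1],
  [0.07,-0.027,-0.08,0.109,0.364,0,0.1],
  [0.076,-0.029,-0.13,0.109,0.364,0,0.1],
  [0.076,-0.029,-0.156,0.109,0.364,0,0.1],
  [0.076,-0.029,-0.156,0.109,0.364,0,0.1],
  [0.076,-0.029,-0.156,0.109,0.364,0,0.1],
])

```text
time_s: 21.35
ee_pos: [432.3, -16.9, 144.7]
ee_rot: [170.1, 0.2, 73.3]
force: [-0.3, 0.4, 0.6]
gripper_width: 50.5
gripper_force: 0.0
```

```bash
cat > tb.py <<'E'
from arc import *
s=env.state();print(s['ee_pos'],s['ee_rot'],s['qpos'].round(1),s['force'],s['time_s'],s['gripper_width'],s['gripper_force'])
R=Ro.from_euler('xyz',s['ee_rot'],degrees=True).as_matrix();print(R.T.round(3))
print('bar in tool',R.T@(np.array([446.3,-21,66])-s['ee_pos']),'grasp pt',s['ee_pos']-18.8*R[:,2])
E
python3 tb.py
```

```text
[432.31389417 -16.92528271 144.70828038] [170.12280155   0.21262058  73.32695731] [ -1.6   4.5 119.6  -3.8  46.4  17.4] [-0.32131948  0.37734677  0.59281765] 21.35 50.505262380301936 0.0
[[ 0.287  0.958 -0.004]
 [ 0.944 -0.282  0.172]
 [ 0.163 -0.053 -0.985]]
bar in tool [ 0.40142444  0.85002957 80.0395164 ] grasp pt [429.2442997  -15.93418657 163.22949304]
```

Request:
send_rows([
  [0.004,-0.001,-0.02,0,0,0,0.1],
  [0.01,-0.003,-0.055,0,0,0,0.1],
  [0.017,-0.005,-0.095,0,0,0,0.1],
  [0.024,-0.008,-0.135,0,0,0,0.1],
  [0.029,-0.009,-0.165,0,0,0,0.1],
  [0.032,-0.01,-0.183,0,0,0,0.1],
  [0.034,-0.011,-0.194,0,0,0,0.1],
  [0.034,-0.011,-0.194,0,0,0,0.1],
  [0.034,-0.011,-0.194,0,0,0,0.1],
])

```text
time_s: 22.48
ee_pos: [449.4, -22.5, 47.6]
ee_rot: [170.1, 0.2, 73.3]
force: [0.5, -0.1, 0.2]
gripper_width: 49.9
gripper_force: 0.0
```

```bash
python3 tb.py
```

```text
[449.41431183 -22.54729899  47.57908049] [170.13321112   0.21271926  73.31280896] [ -2.4  14.3 125.7  -5.2  30.6  18.5] [ 0.47668233 -0.05707288  0.19783955] 22.475 49.863356358600775 0.0
[[ 0.287  0.958 -0.004]
 [ 0.944 -0.282  0.171]
 [ 0.163 -0.053 -0.985]]
bar in tool [  0.51947942  -0.21983779 -18.73780031] grasp pt [446.3481953  -21.55637851  66.10087862]
```

Request:
send_rows([
  [0,0,0,0,0,0,-0.1],
  [0,0,0,0,0,0,-0.3],
  [0,0,0,0,0,0,-0.45],
  [0,0,0,0,0,0,-0.6],
  [0,0,0,0,0,0,-0.8],
  [0,0,0,0,0,0,-0.8],
  [0,0,0,0,0,0,-0.8],
], squeeze=45)

```text
time_s: 23.35
ee_pos: [449.5, -22.6, 47.3]
ee_rot: [170.1, 0.2, 73.3]
force: [1.4, -0.7, -1.1]
gripper_width: 17.3
gripper_force: 45.0
```

```bash
python3 tb.py; python3 -c "
from arc import *
arc([.005,.015,.03,.05,.08,.11,.14,.17,.2,.23,.26,.28,.29,.3],HINGE)"
```

```text
[449.47401546 -22.64082183  47.27895123] [170.14496558   0.21970969  73.30898466] [ -2.4  14.3 125.7  -5.2  30.6  18.5] [ 1.39902697 -0.73685202 -1.06030142] 23.35 17.298734882243355 45.000654458999634
[[ 0.287  0.958 -0.004]
 [ 0.944 -0.282  0.171]
 [ 0.163 -0.053 -0.985]]
bar in tool [  0.5882865   -0.2551025  -19.04818046] grasp pt [446.41225465 -21.64862109  65.80140135]
0.005 [-0.0002, 0.0001, 0.0022, 0.0014, 0.0046, 0.0]
0.015 [-0.0005, 0.0001, 0.0065, 0.0041, 0.0137, 0.0]
0.03 [-0.0009, 0.0003, 0.013, 0.0082, 0.0275, 0.0]
0.05 [-0.0013, 0.0004, 0.0217, 0.0136, 0.0458, 0.0]
0.08 [-0.0015, 0.0005, 0.0347, 0.0218, 0.0732, 0.0]
0.11 [-0.0014, 0.0004, 0.0478, 0.03, 0.1007, 0.0]
0.14 [-0.0009, 0.0003, 0.0608, 0.0382, 0.1281, 0.0]
0.17 [-0.0001, 0.0, 0.0738, 0.0464, 0.1556, 0.0]
0.2 [0.0011, -0.0003, 0.0868, 0.0546, 0.183, 0.0]
0.23 [0.0028, -0.0008, 0.0997, 0.0627, 0.2105, 0.0]
0.26 [0.0047, -0.0014, 0.1126, 0.0709, 0.2379, 0.0]
0.28 [0.0062, -0.0019, 0.1212, 0.0764, 0.2562, 0.0]
0.29 [0.0071, -0.0021, 0.1254, 0.0791, 0.2654, 0.0]
0.3 [0.0079, -0.0024, 0.1297, 0.0818, 0.2745, 0.0]
```

Gripped on the sleeve (17.3 mm, 45 N). Raising along the arc.

Request:
send_rows([
  [-0.0002,0.0001,0.0022,0.0014,0.0046,0,-0.8],
  [-0.0005,0.0001,0.0065,0.0041,0.0137,0,-0.8],
  [-0.0009,0.0003,0.013,0.0082,0.0275,0,-0.8],
  [-0.0013,0.0004,0.0217,0.0136,0.0458,0,-0.8],
  [-0.0015,0.0005,0.0347,0.0218,0.0732,0,-0.8],
  [-0.0014,0.0004,0.0478,0.03,0.1007,0,-0.8],
  [-0.0009,0.0003,0.0608,0.0382,0.1281,0,-0.8],
  [0,0,0.0738,0.0464,0.1556,0,-0.8],
  [0.0011,-0.0003,0.0868,0.0546,0.183,0,-0.8],
  [0.0028,-0.0008,0.0997,0.0627,0.2105,0,-0.8],
  [0.0047,-0.0014,0.1126,0.0709,0.2379,0,-0.8],
  [0.0062,-0.0019,0.1212,0.0764,0.2562,0,-0.8],
  [0.0071,-0.0021,0.1254,0.0791,0.2654,0,-0.8],
  [0.0079,-0.0024,0.1297,0.0818,0.2745,0,-0.8],
  [0.0079,-0.0024,0.1297,0.0818,0.2745,0,-0.8],
])

```text
time_s: 25.22
ee_pos: [453.3, -23.8, 111.9]
ee_rot: [-172.7, 0.2, 73.4]
force: [4.6, -1.2, -9.3]
gripper_width: 17.2
gripper_force: 45.0
```

```bash
python3 tb.py; python3 -c "
from arc import *
arc([.005,.015,.03,.05,.08,.11,.14,.17,.2,.23,.26,.29,.32,.35,.37,.385,.39],HINGE)"
```

```text
[453.3364423  -23.81722053 111.90021249] [-172.65338503    0.24148784   73.37998946] [ -5.3  16.8 108.6   1.4  61.9  10.6] [ 4.59784915 -1.20667793 -9.26300836] 25.225 17.15290909276529 44.998791217803955
[[ 0.286  0.958 -0.004]
 [ 0.95  -0.284 -0.128]
 [-0.124  0.033 -0.992]]
bar in tool [ 0.88039174 -1.61739401 46.48533861] grasp pt [455.66247326 -24.42951211 130.54571272]
0.005 [0.0004, -0.0001, 0.0021, 0.0014, 0.0046, 0.0]
0.015 [0.0014, -0.0004, 0.0064, 0.0041, 0.0137, 0.0]
0.03 [0.0028, -0.0008, 0.0127, 0.0082, 0.0275, 0.0]
0.05 [0.0049, -0.0015, 0.0211, 0.0136, 0.0458, 0.0]
0.08 [0.0083, -0.0025, 0.0337, 0.0218, 0.0732, 0.0]
0.11 [0.0121, -0.0036, 0.0461, 0.03, 0.1007, 0.0]
0.14 [0.0163, -0.0048, 0.0584, 0.0382, 0.1281, 0.0]
0.17 [0.0208, -0.0062, 0.0706, 0.0464, 0.1556, 0.0]
0.2 [0.0256, -0.0076, 0.0826, 0.0546, 0.183, 0.0]
0.23 [0.0308, -0.0092, 0.0945, 0.0627, 0.2105, 0.0]
0.26 [0.0363, -0.0108, 0.1062, 0.0709, 0.2379, 0.0]
0.29 [0.0422, -0.0126, 0.1177, 0.0791, 0.2654, 0.0]
0.32 [0.0484, -0.0144, 0.1291, 0.0873, 0.2928, 0.0]
0.35 [0.0549, -0.0164, 0.1402, 0.0955, 0.3203, 0.0]
0.37 [0.0594, -0.0177, 0.1475, 0.1009, 0.3386, 0.0]
0.385 [0.0629, -0.0187, 0.1529, 0.105, 0.3523, 0.0]
0.39 [0.064, -0.0191, 0.1547, 0.1064, 0.3569, 0.0]
```

Forces are as expected (about 10 N). On to about 0.69.

Request:
send_rows([
  [0.0004,-0.0001,0.0021,0.0014,0.0046,0,-0.8],
  [0.0014,-0.0004,0.0064,0.0041,0.0137,0,-0.8],
  [0.0028,-0.0008,0.0127,0.0082,0.0275,0,-0.8],
  [0.0049,-0.0015,0.0211,0.0136,0.0458,0,-0.8],
  [0.0083,-0.0025,0.0337,0.0218,0.0732,0,-0.8],
  [0.0121,-0.0036,0.0461,0.03,0.1007,0,-0.8],
  [0.0163,-0.0048,0.0584,0.0382,0.1281,0,-0.8],
  [0.0208,-0.0062,0.0706,0.0464,0.1556,0,-0.8],
  [0.0256,-0.0076,0.0826,0.0546,0.183,0,-0.8],
  [0.0308,-0.0092,0.0945,0.0627,0.2105,0,-0.8],
  [0.0363,-0.0108,0.1062,0.0709,0.2379,0,-0.8],
  [0.0422,-0.0126,0.1177,0.0791,0.2654,0,-0.8],
  [0.0484,-0.0144,0.1291,0.0873,0.2928,0,-0.8],
  [0.0549,-0.0164,0.1402,0.0955,0.3203,0,-0.8],
  [0.0594,-0.0177,0.1475,0.1009,0.3386,0,-0.8],
  [0.0629,-0.0187,0.1529,0.105,0.3523,0,-0.8],
  [0.064,-0.0191,0.1547,0.1064,0.3569,0,-0.8],
  [0.064,-0.0191,0.1547,0.1064,0.3569,0,-0.8],
])

```text
time_s: 27.48
ee_pos: [485.2, -33.4, 189.1]
ee_rot: [-150.3, 0.2, 73.5]
force: [2.2, -0.8, -10.3]
gripper_width: 17.2
gripper_force: 45.0
```

```bash
python3 tb.py; cat > ang.py <<'E'
from m import *
import sys
e=np.array([[np.cos(np.radians(-16.6)),np.sin(np.radians(-16.6)),0],[-np.sin(np.radians(-16.6)),np.cos(np.radians(-16.6)),0],[0,0,1]])
H=np.array([657.2,-83.9,66.])
s=env.state();R=Ro.from_euler('xyz',s['ee_rot'],degrees=True).as_matrix()
L=e@(s['ee_pos']-18.8*R[:,2]-H);print('angle from grasp',np.arctan2(L[2],-L[0]),'r',np.hypot(L[0],L[2]),L[1])
for n in('top','side','wrist'):
    f=wrist()[0] if n=='wrist' else grab(n)
    W=cloud(f);p=f['pixels'].astype(int);L=(W-H)@e.T;d=f['depth']>0
    th=np.arctan2(L[...,2],-L[...,0]);r=np.hypot(L[...,0],L[...,2])
    red=d&(p[...,0]>110)&(p[...,1]<70)&(p[...,2]<70)&(r>110)&(r<170)&(abs(L[...,1]-89)<25)
    if red.sum()>10:print(n,'clip',red.sum(),'th',np.percentile(th[red],[3,25,50,75,97]).round(3),'r',np.percentile(r[red],[3,50,97]).round(0))
    grey=d&(np.ptp(p,axis=2)<25)&(p.max(2)>70)&(abs(L[...,1])<73)&(r>15)&(r<150)&(th>.3)&(th<1.2)
    q=L[grey];t=th[grey];a0=float(sys.argv[1])
    h=q[:,0]*np.sin(a0)+q[:,2]*np.cos(a0)
    k=abs(h)<10;
    if k.sum()>50:
        for _ in range(6):
            A=np.c_[q[k][:,0],q[k][:,1],np.ones(k.sum())];c=np.linalg.lstsq(A,q[k][:,2],rcond=None)[0]
            k=abs(np.c_[q[:,0],q[:,1],np.ones(len(q))]@c-q[:,2])<3
        print(n,'plate',k.sum(),'angle',np.arctan(-c[0]),c)
E
python3 ang.py .69; python3 -c "
import h,cv2;cv2.imwrite('pics/w7.png',h.load('side')['pixels'][:,:,::-1][100:300,150:430])
cv2.imwrite('pics/w7.png',cv2.resize(cv2.imread('pics/w7.png'),(784,560),interpolation=2))"
```

```text
[485.15878058 -33.35309534 189.13676227] [-150.30470183    0.23965582   73.47505252] [-8.  27.6 85.   4.  96.8  8. ] [  2.17238557  -0.83886958 -10.30280339] 27.475 17.245439904650887 44.99881982803345
[[ 0.284  0.959 -0.004]
 [ 0.832 -0.249 -0.495]
 [-0.476  0.137 -0.869]]
bar in tool [  1.30519692  25.58473736 127.15731866] grasp pt [494.1068167  -35.93661093 205.46765621]
angle from grasp 0.6870600087709211 r 219.88793527385414 -0.6294267796694651
top clip 73 th [0.914 0.937 0.956 0.962 0.968] r [121. 146. 153.]
top plate 116 angle 0.6806252533711338 [-0.80969603 -0.07534879  6.46432614]
side clip 50 th [0.907 0.91  0.92  0.93  0.942] r [130. 148. 155.]
side plate 70 angle 0.6915428360726694 [-0.8279332  -0.09729382  8.57830387]
wrist clip 4717 th [0.922 0.954 0.965 0.969 0.973] r [122. 145. 152.]
wrist plate 15758 angle 0.6863348387537603 [-0.81919287  0.0020517   2.00225875]
```

View pics/w7.png

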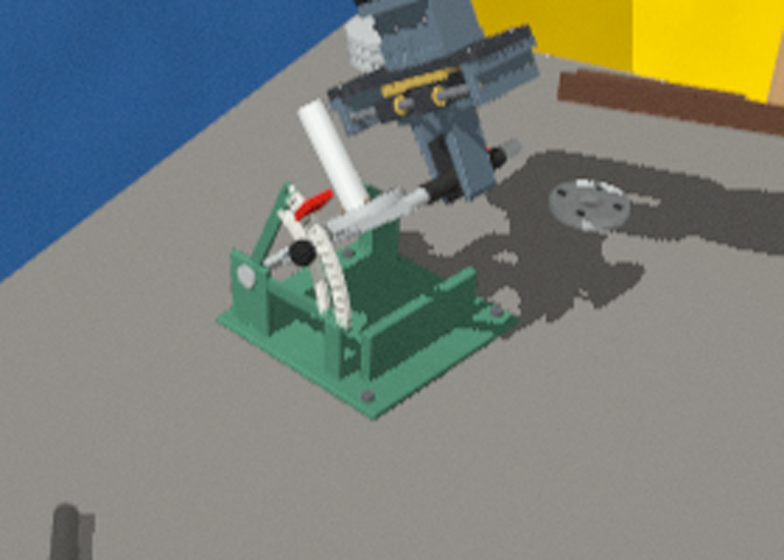

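The handle is held, the plate is part-way up (about 0.69) and the stub is still seated; the clip at (313,204) remains ahead of the plate. Fitting the clip's own face in the close wrist view.

```bash
cat > clip.py <<'E'
from m import *
e=np.array([[np.cos(np.radians(-16.6)),np.sin(np.radians(-16.6)),0],[-np.sin(np.radians(-16.6)),np.cos(np.radians(-16.6)),0],[0,0,1]])
H=np.array([657.2,-83.9,66.])
f=load('wrist');W=cloud(f);p=f['pixels'].astype(int);L=(W-H)@e.T;r=np.hypot(L[...,0],L[...,2])
red=(f['depth']>0)&(p[...,0]>110)&(p[...,1]<70)&(p[...,2]<70)&(r>110)&(r<170)&(abs(L[...,1]-89)<25)
q=L[red];print('y',np.percentile(q[:,1],[2,50,98]))
k=np.ones(len(q),bool)
rng=np.random.default_rng(0);best=0
for _ in range(400):
    a,b,c=q[rng.choice(len(q),3,False)];n=np.cross(b-a,c-a);n/=np.linalg.norm(n)+1e-9
    m=abs((q-a)@n)<1
    if m.sum()>best:best=m.sum();k=m
c,_,n=line(q[k]);n*=np.sign(n[2]);print('face',k.sum(),len(q),c,n,'angle by normal',np.arctan2(n[0],n[2]),'th,r of centre',np.arctan2(c[2],-c[0]),np.hypot(c[0],c[2]))
for a in(.92,.93,.94,.95):
    rho=-q[:,0]*np.cos(a)+q[:,2]*np.sin(a);tau=q[:,0]*np.sin(a)+q[:,2]*np.cos(a)
    print(a,'rho',np.percentile(rho,[1,99]).round(1),'tau',np.percentile(tau,[1,5,25,50,75,99]).round(1),'face tau',np.median(tau[k]))
E
python3 clip.py; python3 -c "
from arc import *
arc([.005,.015,.03,.05,.08,.11,.14,.17,.19,.2,.205],HINGE)"
```

```text
y [ 76.03674331  90.92296916 104.33146647]
face 3202 4717 [-80.11968405  90.41111691 116.09366069] [ 7.93384682e-01 -3.52732753e-05  6.08720580e-01] angle by normal 0.9163493448584534 th,r of centre 0.9667254823924973 141.05637817323662
0.92 rho [116.4 152.5] tau [-0.4  0.8  4.7  6.4  6.8  7.6] face tau 6.61162321274405
0.93 rho [116.5 152.5] tau [-1.9 -0.7  3.3  5.   5.4  6.2] face tau 5.205154954397557
0.94 rho [116.5 152.5] tau [-3.4 -2.2  2.   3.5  4.   4.8] face tau 3.80411173758241
0.95 rho [116.5 152.5] tau [-4.9 -3.7  0.5  2.1  2.6  3.4] face tau 2.4046905468566067
0.005 [0.0012, -0.0004, 0.0018, 0.0014, 0.0046, 0.0]
0.015 [0.0036, -0.0011, 0.0054, 0.0041, 0.0137, 0.0]
0.03 [0.0072, -0.0022, 0.0106, 0.0082, 0.0275, 0.0]
0.05 [0.0122, -0.0036, 0.0176, 0.0136, 0.0458, 0.0]
0.08 [0.02, -0.006, 0.0279, 0.0218, 0.0732, 0.0]
0.11 [0.028, -0.0083, 0.0379, 0.03, 0.1007, 0.0]
0.14 [0.0363, -0.0108, 0.0476, 0.0382, 0.1281, 0.0]
0.17 [0.0449, -0.0134, 0.0571, 0.0464, 0.1556, 0.0]
0.19 [0.0508, -0.0151, 0.0633, 0.0518, 0.1739, 0.0]
0.2 [0.0537, -0.016, 0.0663, 0.0546, 0.183, 0.0]
0.205 [0.0552, -0.0165, 0.0678, 0.0559, 0.1876, 0.0]
```

Request:
send_rows([
  [0.0012,-0.0004,0.0018,0.0014,0.0046,0,-0.8],
  [0.0036,-0.0011,0.0054,0.0041,0.0137,0,-0.8],
  [0.0072,-0.0022,0.0106,0.0082,0.0275,0,-0.8],
  [0.0122,-0.0036,0.0176,0.0136,0.0458,0,-0.8],
  [0.02,-0.006,0.0279,0.0218,0.0732,0,-0.8],
  [0.028,-0.0083,0.0379,0.03,0.1007,0,-0.8],
  [0.0363,-0.0108,0.0476,0.0382,0.1281,0,-0.8],
  [0.0449,-0.0134,0.0571,0.0464,0.1556,0,-0.8],
  [0.0508,-0.0151,0.0633,0.0518,0.1739,0,-0.8],
  [0.0537,-0.016,0.0663,0.0546,0.183,0,-0.8],
  [0.0552,-0.0165,0.0678,0.0559,0.1876,0,-0.8],
  [0.0552,-0.0165,0.0678,0.0559,0.1876,0,-0.8],
  [0.0552,-0.0165,0.0678,0.0559,0.1876,0,-0.8],
])

```text
time_s: 29.25
ee_pos: [512.7, -41.6, 223.1]
ee_rot: [-138.6, 0.2, 73.5]
force: [1.7, -2.3, -10.8]
gripper_width: 17.6
gripper_force: 45.0
```

```bash
python3 tb.py|head -2; python3 ang.py .89; python3 clip.py;  python3 -c "
import h,cv2;cv2.imwrite('pics/w8.png',cv2.resize(h.load('wrist')['pixels'][:,:,::-1],(800,600),interpolation=2))
from arc import *
arc([.005,.01,.02,.03,.035,.04],HINGE)"
```

```text
[512.69777686 -41.62311562 223.08405287] [-138.57679736    0.22510767   73.51970203] [ -9.   35.4  71.9   5.2 113.8   7.9] [  1.73533704  -2.25766558 -10.76321676] 29.25 17.594197656569897 44.998801946640015
[[ 0.284  0.959 -0.004]
angle from grasp 0.8918849186029444 r 219.95439777525095 -0.6863401482225079
top clip 74 th [0.915 0.938 0.955 0.963 0.971] r [120. 145. 152.]
top plate 181 angle 0.8919465265236062 [-1.23952479  0.0215316  -0.24057354]
side clip 50 th [0.907 0.911 0.919 0.932 0.941] r [130. 147. 154.]
side plate 334 angle 0.8919914086812272 [-1.23963864e+00  3.72904044e-04 -5.79190905e+00]
wrist clip 3033 th [0.931 0.962 0.967 0.97  0.976] r [120. 139. 152.]
wrist plate 15656 angle 0.8907955310590848 [-1.23660954  0.00343188  2.38604792]
y [ 76.22147407  92.54100586 104.0234033 ]
face 2219 3033 [-78.50168131  91.85275083 113.98819411] [ 0.80827396 -0.00247275  0.5888014 ] angle by normal 0.9412189631230775 th,r of centre 0.9677064124581293 138.40456048793854
0.92 rho [116.7 151.9] tau [0.5 2.4 5.7 6.4 6.9 8. ] face tau 6.614452035671562
0.93 rho [116.7 151.9] tau [-0.9  0.9  4.4  5.1  5.6  6.6] face tau 5.235036813876931
0.94 rho [116.8 151.9] tau [-2.4 -0.6  3.   3.7  4.2  5.2] face tau 3.8350793877541918
0.95 rho [116.8 151.9] tau [-3.9 -2.1  1.6  2.3  2.8  3.8] face tau 2.443395851881064
0.005 [0.0015, -0.0004, 0.0015, 0.0014, 0.0046, 0.0]
0.01 [0.003, -0.0009, 0.003, 0.0027, 0.0092, 0.0]
0.02 [0.0061, -0.0018, 0.006, 0.0055, 0.0183, 0.0]
0.03 [0.0092, -0.0027, 0.0089, 0.0082, 0.0275, 0.0]
0.035 [0.0107, -0.0032, 0.0103, 0.0095, 0.032, 0.0]
0.04 [0.0123, -0.0037, 0.0118, 0.0109, 0.0366, 0.0]
```

View pics/w8.png

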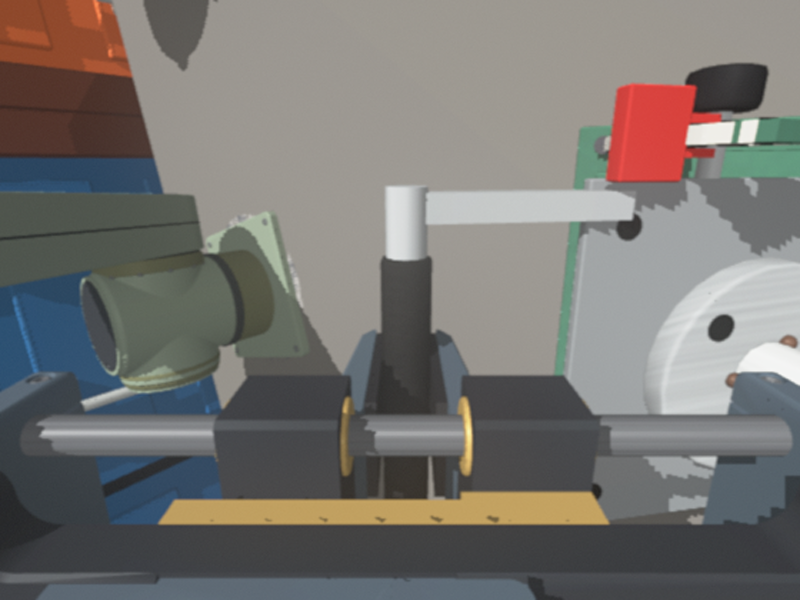

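Wrist view: the clip's face is at (653,132), almost parallel with the plate; the estimates for the clip centre on about 0.93, with the plate at 0.892. Raising by 0.038.

Request:
send_rows([
  [0.0015,-0.0004,0.0015,0.0014,0.0046,0,-0.8],
  [0.003,-0.0009,0.003,0.0027,0.0092,0,-0.8],
  [0.0061,-0.0018,0.006,0.0055,0.0183,0,-0.8],
  [0.0092,-0.0027,0.0089,0.0082,0.0275,0,-0.8],
  [0.0107,-0.0032,0.0103,0.0095,0.032,0,-0.8],
  [0.0117,-0.0035,0.0112,0.0104,0.0348,0,-0.8],
  [0.0117,-0.0035,0.0112,0.0104,0.0348,0,-0.8],
  [0.0117,-0.0035,0.0112,0.0104,0.0348,0,-0.8],
  [0.0117,-0.0035,0.0112,0.0104,0.0348,0,-0.8],
  [0.0117,-0.0035,0.0112,0.0104,0.0348,0,-0.8],
])

```text
time_s: 30.65
ee_pos: [518.5, -43.4, 228.8]
ee_rot: [-136.4, 0.2, 73.5]
force: [3.2, -3.7, -12.4]
gripper_width: 17.2
gripper_force: 45.0
```

```bash
python3 tb.py|head -1; python3 ang.py .93; python3 clip.py
```

```text
[518.54748247 -43.36352433 228.75821195] [-136.37469054    0.2175313    73.52872747] [ -9.2  36.9  69.4   5.5 116.9   7.9] [  3.24957945  -3.67632173 -12.37352458] 30.65 17.17154013698042 44.99858379364014
angle from grasp 0.93017246390982 r 219.98471929256186 -0.6835827537307255
top clip 73 th [0.92  0.942 0.955 0.961 0.969] r [119. 144. 152.]
top plate 159 angle 0.9263611932982085 [-1.33074205 -0.00874202  2.16985554]
side clip 55 th [0.907 0.91  0.918 0.931 0.948] r [126. 146. 153.]
side plate 434 angle 0.9284305034265311 [-1.33649169e+00  1.25151812e-03 -5.91985379e+00]
wrist clip 1723 th [0.933 0.961 0.967 0.971 0.977] r [118. 136. 152.]
wrist plate 15631 angle 0.9288089752439506 [-1.33754672  0.00368844  2.53592003]
y [ 76.1139312   95.38279997 103.968582  ]
face 1225 1723 [-76.21336886  94.05292663 110.52774324] [ 0.84570515 -0.00224678  0.53364571] angle by normal 1.0078891659152929 th,r of centre 0.9671246257830233 134.2566930112376
0.92 rho [115.2 151.8] tau [0.6 2.8 5.4 6.4 6.9 8.1] face tau 6.532705682651425
0.93 rho [115.2 151.8] tau [-0.9  1.3  4.1  5.1  5.6  6.7] face tau 5.176554545057861
0.94 rho [115.2 151.8] tau [-2.5 -0.3  2.8  3.7  4.2  5.3] face tau 3.8062604184143964
0.95 rho [115.2 151.8] tau [-4.  -1.8  1.4  2.3  2.8  4. ] face tau 2.4362688942411808
```

The plate (0.929) and the clip (about 0.928, from its two opposite faces in two cameras) line up; holding steady. Handing in.

```bash
python3 -c "
from h import *
print(env.state()['qvel'].round(2));print(env.job_done())"
```

```text
[ 0.08 -0.12  0.03  0.04  0.1   0.02]
the job is handed in; nothing more can be done
None
```

The job is handed in: the stub is seated flat on the plate and released, and the arm is holding the plate steady at about 0.93 rad, in line with the red clip by camera measurement. On the first try at the handle a wrist joint limit stopped the arm short, and the shut fingers pressed on the bar with about 70 N before I backed off. The pictures showed nothing had shifted.

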